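Draw out the new stirrer blade that matches the worn sample

ROBOT

A 6-joint arm with a two-finger parallel gripper is mounted at the origin on the work surface. World frame = base frame: x ahead of the robot, y to its left, z up, the work surface at z = 0. Lengths are in mm, angles in rad, forces in N, time in s.
With the tool pointing down it reaches from about 300 to 775 mm from the base axis. Payload 14.6 kg.
Tool frame: the origin (TCP) lies between the finger pads; the fingertips stand 17 mm ahead of it and the grasp point (between the pads) lies 2 mm behind it (manip.tip_reach is the distance from the TCP to the fingertips, in mm); z points along the fingers, y is the line along which they close (so a half turn about z gives the same grasp; the last joint's range is limited). The gripper opens to 94 mm and grips with 3 to 60 N. Pads are 16 mm wide; open, the fingers measure 119 mm over their backs; the gripper's body (75 mm by 177 mm) begins 78 mm behind the grasp point.
Start: joints at [-1.208, 0.3, 1.521, -0, 1.321, -0.067], TCP at [229.171, -499.97, 222.446] pointing down, gripper open.
Joint ranges: [-3.03, 3.03], [-0.79, 2.21], [0.23, 2.52], [-1.04, 4.18], [0, 3.07], [-2.55, 2.55]. Speed limits (rad/s): [2.22, 2.22, 2.57, 3.14, 3.14, 3.14].

INTERFACE

Orientations are given as [roll, pitch, yaw] about the fixed x, y, z axes, in that order (R = Rz(yaw) Ry(pitch) Rx(roll)).
In Python, from cell import manip, viewer gives the robot as it stands.
- The arm moves only by the tool apply_moves, never from a script. Its argument "moves" is a list of rows, each a list of 3 entries, a list of its own where there are three numbers: the shift along the tool's x, y, z each as a share of 0.25 m, from -1 to 1, then the turn, a rotation vector about the tool's x, y, z each as a share of pi rad, from -1 to 1, then the closure, from 0 (fully open) to 1 (shut). In form: [[[dx, dy, dz], [wx, wy, wz], grip], ...]. A call has 1 to 12 rows; each row is the pose to reach, as a shift and turn from the pose commanded when the call began, along the tool's axes at that moment, turning the shorter way round; what a row does not reach only later rows make up. A row lasts 1/12 s, in which the tool goes at most 41.7 mm and 7.16 degrees, less where a joint would pass 70% of its speed; a pose out of reach is approached as far as the arm can. A call with a number of a shift or a turn outside -1 to 1 is refused whole. A call with a gripper value outside its range is refused whole. The fingers move at their own pace and stop on an object; "squeeze" is the grip in N (left out, the last holds). Time passes only in rows, so rows that repeat a pose let the fingers close. It gives the time, the measured TCP pose, the force, the opening and the grip force at its end, in the units of the state.
- manip.read_state(): the state, without advancing time (a new reading comes with each control period).
- viewer.camera(name): name is "scene" or "top"; returns the picture (420x560x3 uint8, blue, green, red); there is no depth.
- viewer.camera_info(name): a dict with "camera_matrix" (3x3 intrinsics, pixels), "R" (3x3) and "t" (3): a world point X has camera coordinates R X + t. Camera axes: x right, y down, z forward; pixel columns grow to the right and rows downward; lengths in mm; the calibration is good to about 2 mm. A picture is of the moment at which its call begins. camera_info takes no time and is no camera call.
- manip.sign_off(): hands the job in; it is judged then, once.
The state is a dict: "clock": time; "joints": joint angles; "qd": joint speeds; "effort": joint torques, N m; "eef_pos": TCP position; "eef_rot": TCP orientation; "wrist_force": force on the tool from outside, world axes, zero at the start; "moment": the same for the moment, N m; "finger_gap": finger opening in mm; "finger_force": force on a finger pad.
Only numpy, scipy, OpenCV 4.12 (cv2) and the standard library are available. Lean on these libraries where they do the work, as an engineer would, in place of code of your own. Each camera call takes 0.05 s, during which the arm holds its last target. There are 200 camera calls.

TASK

The worn stirrer blade lying in the blue tray is the sample: find the new white blade of the same shape in the rack, press on it with the fingertips, no harder than needed, and draw it flat past its sprung catch out of the snug pocket, until it lies clear of the dividers on the bare apron in front. Then pick it up and set it down, without dropping it, flat in the blue tray beside the sample. Leave the other new blades in their pockets, and the worn blades and everything else where they are.

Things in the scene. Friction and masses are not known exactly. Their poses are not given: they have to be found in the camera images.
- rack: dark grey plate 150 (x) by 332 mm (y), 3 mm thick, fixed; blue back wall along its +x edge (inner face at x = +72 mm) and five blue dividers, 12 mm thick, from x = +16 to +72 mm; all rise 18 mm above the bench. They make four pockets 68 mm wide, 56 deep, centres at y = -120, -40, 40, 120 mm, open at the top and at the -x front. Origin: centre of underside; z up
- rack_mouth (a point): point on the rack's plate, 3 mm above the bench, middle of the line where the dividers end (rack x = +16, y = 0). From here the plate runs on 91 mm to the rack's -x as a bare, level, slippery apron (friction with a blade about 0.2)
- rack_rollers (a point): middle of the line of the rollers, on the plate (rack x = +22, y = 0): at each pocket's mouth two upright white sprung rollers, 14 mm across, jut 2.5 mm from the dividers and hold the blade in. They spring aside when it is drawn out with 2 to 6 N. A fingertip press of 12 to 20 N draws a blade past them; under about 8 N the finger slips off it. Plate and blade are hard: touch down below 10 mm/s; over 60 N the plate cracks
- kit_tray: blue plastic tray, 200 mm (x) by 120 mm (y), fixed to the bench, floor and walls 3 mm thick, rim 11 mm above the bench; left or right of the rack. One worn blade, the sample, lies in its +x half; its -x half is empty. Origin: centre of the underside; z up
- used_tray: orange plastic tray of the same size as the blue one, on the other side of the rack, with the three other worn blades. Origin: centre of the underside
- new_rect: new blade, white flat PTFE plate 34 (x) by 64 mm (y), 6 mm thick, 20-40 g; plain rectangle. Lies in a pocket, its +x long edge 2 to 6 mm off the back wall, 2 mm play at each end, x as the rack's x. Origin: underside, centre of the 34 x 64 mm outline
- new_moon: new blade, white flat PTFE plate 34 (x) by 64 mm (y), 6 mm thick, 20-40 g; half-moon: straight long edge at +x, one round bow on the other side, its crown at the middle of the -x side. Lies in a pocket, its +x long edge 2 to 6 mm off the back wall, 2 mm play at each end, x as the rack's x. Origin: underside, centre of the 34 x 64 mm outline
- new_anchor: new blade, white flat PTFE plate 34 (x) by 64 mm (y), 6 mm thick, 20-40 g; anchor (squat U): cross bar 64 x 16 mm along the +x edge, its middle at x = +9 mm, and at its ends two arms 14 mm wide, 18 mm long, towards -x; open gap of 36 mm between the arms. Lies in a pocket, its +x long edge 2 to 6 mm off the back wall, 2 mm play at each end, x as the rack's x. Origin: underside, centre of the 34 x 64 mm outline
- new_delta: new blade, white flat PTFE plate 34 (x) by 64 mm (y), 6 mm thick, 20-40 g; delta: straight long edge at +x, straight sides tapering to a 16 mm wide nose at -x. Lies in a pocket, its +x long edge 2 to 6 mm off the back wall, 2 mm play at each end, x as the rack's x. Origin: underside, centre of the 34 x 64 mm outline
- worn_rect: worn stirrer blade, tan with brown stains, else as the new one of its shape (rect: plain rectangle), same size, axes and origin. The one that lies in the blue tray is the sample; the other three lie in the orange tray
- worn_moon: worn stirrer blade, tan with brown stains, else as the new one of its shape (moon: half-moon), same size, axes and origin. The one that lies in the blue tray is the sample; the other three lie in the orange tray
- worn_anchor: worn stirrer blade, tan with brown stains, else as the new one of its shape (anchor: anchor (squat U)), same size, axes and origin. The one that lies in the blue tray is the sample; the other three lie in the orange tray
- worn_delta: worn stirrer blade, tan with brown stains, else as the new one of its shape (delta: delta), same size, axes and origin. The one that lies in the blue tray is the sample; the other three lie in the orange tray
- beaker: clear empty beaker, 68 mm across, 90 mm tall, beside and beyond the rack; origin: centre of its underside
- dishes: stack of four petri dishes, 90 mm across, 60 mm tall, beside and beyond the rack; origin: centre of its underside
- reagent: amber bottle with red cap, 70 mm across, 150 mm tall, behind the rack; origin: centre of its underside
- tip_box: blue and green pipette tip box, 118 x 82 x 65 mm, behind the rack; origin: centre of its underside
- spanner: steel spanner, 130 mm long, lying on the bench between the robot and the rack; origin: middle of its underside
Things that resemble listed ones, but are neither listed nor needed, are in the scene too. Leave any green or purple look-alike of the worn_delta alone.

How it is judged:
By the outcome, as a careful person would: the job done as asked, in the order asked, and still so for the second after the job is handed in, with the robot touching nothing.
It also fails if it takes over 58 s, if anything falls off the work surface, if the arm or the gripper's body presses on something with over 40 N, if the wrist force passes 120 N, or if a joint passes its speed limit or range.

## Working session

There is one attempt and no reset: what is moved stays moved. The work goes in short steps, Python scripts to look and compute and a tool call to move; the robot and the scene stay as the last step left them, time stands still between calls to the robot, and variables do not carry over. Pictures are saved under pics/ and viewed, at most 10 in all, crops included, and the job is handed in when it is done.

Besides the shell and the picture viewer there is one more tool, called after "Request:" by a JSON object that holds its "name" and its "arguments", one argument or row to a line. apply_moves: Moves the arm, as the interface text tells. Shift numbers are shares of 0.25 m and turn numbers shares of pi rad, none past 1 either way. Its arguments: {"type":"object","properties":{"moves":{"type":"array"},"squeeze":{"type":"number"}},"required":["moves"]}

```bash
mkdir -p pics; ls
python3 - <<'E'
from cell import manip, viewer
import cv2,numpy as np
for n in("top","scene"):
    im=viewer.camera(n); cv2.imwrite(f"pics/{n}0.png",im)
    i=viewer.camera_info(n); print(n,np.round(i["camera_matrix"],1).tolist(),np.round(i["R"],4).tolist(),np.round(i["t"],1).tolist())
print(manip.read_state(),manip.tip_reach)
E
```

```text
pics
top [[450.3, 0.0, 276.4], [0.0, 450.3, 210.8], [0.0, 0.0, 1.0]] [[-0.045, -0.999, 0.002], [-0.9778, 0.0436, -0.2047], [0.2044, -0.0111, -0.9788]] [-51.5, 524.2, 1074.6]
scene [[506.9, 0.0, 284.5], [0.0, 506.9, 208.3], [0.0, 0.0, 1.0]] [[0.2492, 0.9683, 0.0141], [0.7651, -0.188, -0.6159], [-0.5938, 0.1643, -0.7877]] [-73.6, -364.0, 2036.3]
{'clock': 0.1, 'joints': array([-1.20761374e+00,  3.00436728e-01,  1.52149313e+00,  2.94883342e-05,
        1.32070949e+00, -6.66382788e-02]), 'qd': array([ 0.00016809, -0.00015077, -0.00061703, -0.0006184 ,  0.00065717,
       -0.00080146]), 'effort': array([ 2.40347952e-03, -5.32644224e+01, -3.53284907e+01,  7.09974999e-02,
        2.34695437e-02, -4.21096638e-05]), 'eef_pos': array([ 229.09942529, -499.78250114,  221.94238032]), 'eef_rot': array([-3.14055018e+00, -9.81984200e-05,  4.29813496e-01]), 'wrist_force': array([0.29108233, 0.61830896, 0.07074724]), 'moment': array([ 0.02505266, -0.02937702,  0.06460757]), 'finger_force': 0.0, 'finger_gap': 94.05183249367116} 17.0
```

View pics/top0.png

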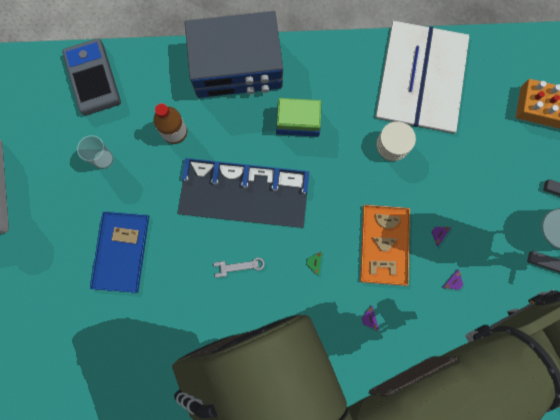

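View pics/scene0.png

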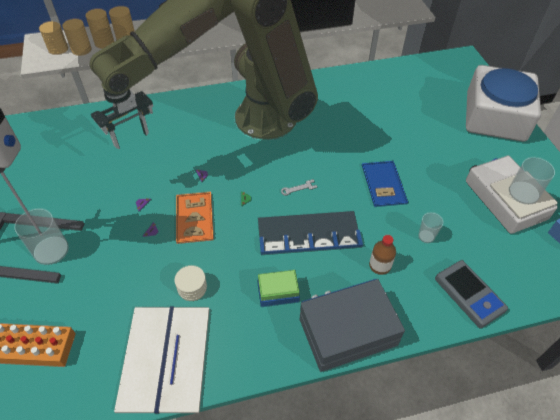

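The top view shows the sample at (125,235) in the blue tray. The rack holds delta (202,168), moon (231,171), anchor (261,174) and rect (291,180). I'll enlarge the view to confirm which one matches.

```bash
cat > h.py <<'E'
import cv2,numpy as np
from cell import manip, viewer
def pix2w(n,uv,z):
    i=viewer.camera_info(n);K,R,t=(np.array(i[k]) for k in("camera_matrix","R","t"))
    uv=np.atleast_2d(np.array(uv,float));out=[]
    for u,v in uv:
        d=R.T@np.linalg.solve(K,[u,v,1]);c=-R.T@t
        out.append(c+d*(z-c[2])/d[2])
    return np.array(out)
def w2pix(n,X):
    i=viewer.camera_info(n);K,R,t=(np.array(i[k]) for k in("camera_matrix","R","t"))
    p=(np.atleast_2d(X)@R.T+t)@K.T
    return p[:,:2]/p[:,2:]
E
python3 - <<'E'
from h import *
im=cv2.imread("pics/top0.png")
a=cv2.resize(im[150:235,170:320],None,fx=5,fy=5,interpolation=cv2.INTER_CUBIC)
b=cv2.resize(im[205:300,85:160],None,fx=3,fy=3,interpolation=cv2.INTER_CUBIC)
c=cv2.resize(im[200:290,350:420],None,fx=3,fy=3,interpolation=cv2.INTER_CUBIC)
o=np.zeros((425+0,750,3),np.uint8);o[:]=a
cv2.imwrite("pics/c1.png",o)
d=np.zeros((290,450,3),np.uint8);d[:b.shape[0],:225]=b;d[:c.shape[0],230:440]=c
e=np.zeros((600,750,3),np.uint8);e[:340]=o[:340];e[340:600,:450]=d[:260];cv2.imwrite("pics/c1.png",e)
E
```

```text
(no output)
```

View pics/c1.png

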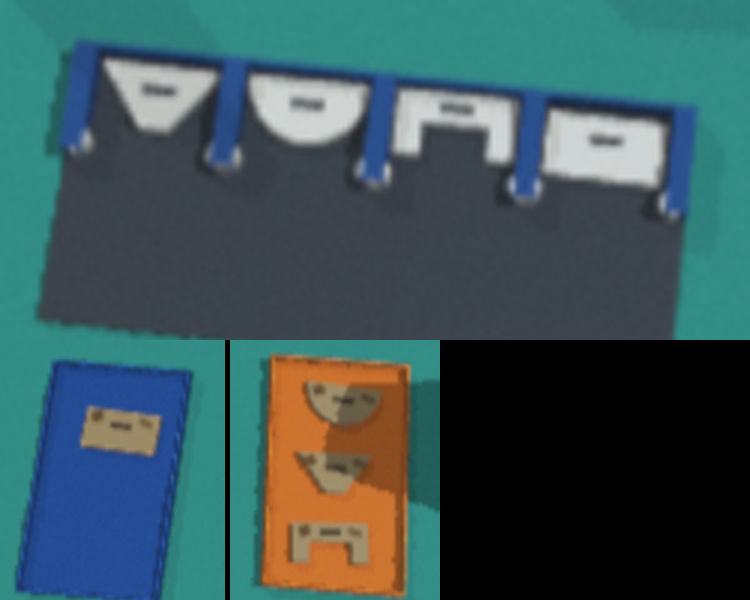

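The sample is a plain rectangle: the orange tray holds the moon, delta and anchor. So the target is the white rect at top-view pixel (291,180), in the rack's rightmost pocket. Next I'll measure poses.

Run:
```python
from h import *
from scipy.optimize import least_squares
im=cv2.imread("pics/top0.png");hsv=cv2.cvtColor(im,cv2.COLOR_BGR2HSV)
def comps(m,z,lo,roi,n):
    x0,y0,x1,y1=roi;M=np.zeros(m.shape,np.uint8);M[y0:y1,x0:x1]=m[y0:y1,x0:x1]
    cs,_=cv2.findContours(M,cv2.RETR_EXTERNAL,cv2.CHAIN_APPROX_NONE)
    for c in cs:
        if cv2.contourArea(c)<lo: continue
        w=pix2w("top",c[:,0,:],z)[:,:2].astype(np.float32)
        mm=cv2.moments(c);cp=pix2w("top",[[mm['m10']/mm['m00'],mm['m01']/mm['m00']]],z)[0,:2]
        print(n,"px",(mm['m10']/mm['m00'],mm['m01']/mm['m00']),"cent",cp.round(1),"minrect",[np.round(v,1) for v in cv2.minAreaRect(w)])
white=((hsv[...,1]<60)&(hsv[...,2]>150)).astype(np.uint8)*255
comps(white,9,60,(185,155,310,195),"white")
tan=((hsv[...,0]<30)&(hsv[...,1]>50)&(hsv[...,2]>90)).astype(np.uint8)*255
comps(tan,9,60,(95,210,150,290),"sample")
blue=((hsv[...,0]>103)&(hsv[...,0]<125)&(hsv[...,1]>120)&(hsv[...,2]>60)).astype(np.uint8)*255
b=cv2.morphologyEx(blue,cv2.MORPH_CLOSE,np.ones((5,5)))
comps(b|tan,11,500,(85,205,160,300),"tray")
# rack: fit clicks
px=np.array([[185.6,158.4],[309,171.4],[177.6,213.6]]);L=np.array([[75,166,18],[75,-166,18],[-75,166,3.]])
def P(p):
    c,s=np.cos(p[2]),np.sin(p[2]);return np.c_[p[0]+c*L[:,0]-s*L[:,1],p[1]+s*L[:,0]+c*L[:,1],L[:,2]]
r=least_squares(lambda p:(w2pix("top",P(p))-px).ravel(),[500,0,0]);print(r.x,r.fun)
x,y,a=r.x
def W(q):return [x+np.cos(a)*q[0]-np.sin(a)*q[1],y+np.sin(a)*q[0]+np.cos(a)*q[1]]
print("pocket blade nominal",W([51,-120]),"mouth",W([16,-120]))
```

```text
white px (290.1113416320885, 179.14315352697096) cent [ 614.9 -115.5] minrect [array([ 614.8, -116.2]), array([62.1, 33. ]), np.float64(80.5)]
white px (259.77090119435394, 173.16612377850163) cent [634.9 -35.8] minrect [array([631.4, -36.5]), array([60.2, 33.7]), np.float64(83.7)]
white px (230.80710659898477, 171.0270727580372) cent [644.2  40.9] minrect [array([643. ,  41.8]), array([59., 32.]), np.float64(82.0)]
white px (201.27723840345197, 168.00431499460623) cent [656.1 119.2] minrect [array([653.5, 121. ]), array([56.9, 33.4]), np.float64(80.5)]
sample px (124.82333978078658, 235.09219858156027) cent [484.4 318. ] minrect [array([484.5, 317.9]), array([62.9, 31.2]), np.float64(79.9)]
tray px (119.39136340218256, 251.91578848765863) cent [441.2 330.2] minrect [array([443.4, 330.1]), array([121.3, 199.1]), np.float64(82.7)]
[ 5.83066828e+02  8.10573500e+00 -1.57323218e-01] [-0.49181987 -0.53056374  0.64473365  0.01683423 -0.15413867  0.45601379]
pocket blade nominal [np.float64(614.6359824958705), np.float64(-118.4027171061941)] mouth [np.float64(580.0682252777383), np.float64(-112.91909048613041)]
```

Request:
{"name": "apply_moves", "arguments": {
  "moves": [
    [[1,-0.37,0.1],[0,0,-0.312],1],
    [[1,-0.37,0.1],[0,0,-0.312],1],
    [[1,-0.37,0.1],[0,0,-0.312],1],
    [[1,-0.37,0.1],[0,0,-0.312],1],
    [[1,-0.37,0.1],[0,0,-0.312],1],
    [[1,-0.37,0.1],[0,0,-0.312],1],
    [[1,-0.37,0.1],[0,0,-0.312],1],
    [[1,-0.37,0.1],[0,0,-0.312],1],
    [[1,-0.37,0.1],[0,0,-0.312],1]
  ]
}}

```text
clock: 0.85
eef_pos: [418.5, -310.7, 197.0]
eef_rot: [-3.141, -0.0, 1.417]
wrist_force: [1.6, -0.5, 0.8]
finger_gap: 37.6
finger_force: 0.0
```

```bash
cat >> h.py <<'E'
from scipy.spatial.transform import Rotation as Ro
def go(target,yaw,frm=None):
    s=manip.read_state();p=s["eef_pos"] if frm is None else np.array(frm,float)
    R=Ro.from_euler("xyz",s["eef_rot"]);T=Ro.from_euler("xyz",[np.pi,0,yaw])
    d=R.inv().apply(np.array(target)-p);w=(R.inv()*T).as_rotvec()
    print("clock",round(s["clock"],2),"pos",s["eef_pos"].round(1),"rot",s["eef_rot"].round(4),"F",s["wrist_force"].round(1),"gap",round(s["finger_gap"],1),"ff",round(s["finger_force"],1))
    print("  shift",(d/250).round(4),"turn",(w/np.pi).round(4))
E
python3 -c "
from h import *
go([615,-117,60],1.41)"
```

```text
clock 0.85 pos [ 418.5 -310.7  197. ] rot [-3.1408e+00 -4.0000e-04  1.4172e+00] F [ 1.6 -0.5  0.8] gap 37.6 ff 0.0
  shift [0.8856 0.6588 0.5479] turn [-0.0003 -0.0001  0.0023]
```

Request:
{"name": "apply_moves", "arguments": {
  "moves": [
    [[0.884,0.659,0.3],[0,0,0.002],1],
    [[0.884,0.659,0.3],[0,0,0.002],1],
    [[0.884,0.659,0.3],[0,0,0.002],1],
    [[0.884,0.659,0.3],[0,0,0.002],1],
    [[0.884,0.659,0.3],[0,0,0.002],1],
    [[0.884,0.659,0.3],[0,0,0.002],1],
    [[0.884,0.659,0.3],[0,0,0.002],1],
    [[0.884,0.659,0.55],[0,0,0.002],1],
    [[0.884,0.659,0.55],[0,0,0.002],1],
    [[0.884,0.659,0.55],[0,0,0.002],1],
    [[0.884,0.659,0.55],[0,0,0.002],1],
    [[0.884,0.659,0.55],[0,0,0.002],1]
  ]
}}

```text
clock: 1.85
eef_pos: [616.5, -120.9, 61.8]
eef_rot: [3.139, 0.0, 1.401]
wrist_force: [0.5, -0.5, -0.4]
finger_gap: 0.7
finger_force: 0.0
```

```bash
python3 -c "
from h import *
go([614.5,-117.5,30],1.411)
a=viewer.camera('scene');b=viewer.camera('top')
print(w2pix('scene',[[615,-117,9]]),w2pix('top',[[615,-117,9],[615,-117,60]]))
u,v=w2pix('scene',[[615,-117,9]])[0].astype(int)
o=np.zeros((600,800,3),np.uint8)
o[:300]=cv2.resize(a[v-30:v+30,u-50:u+110],(800,300),interpolation=3)
o[300:]=cv2.resize(b[150:210,190:350],(800,300),interpolation=3)
cv2.imwrite('pics/c2.png',o)"
```

```text
clock 1.85 pos [ 616.5 -120.9   61.8] rot [3.1394e+00 2.0000e-04 1.4010e+00] F [ 0.5 -0.5 -0.4] gap 0.7 ff 0.0
  shift [ 0.012  -0.0105  0.1272] turn [ 0.0007  0.0001 -0.0032]
[[274.20536257 246.14904445]] [[290.6919293  179.06536717]
 [291.35346758 173.56327417]]
```

View pics/c2.png

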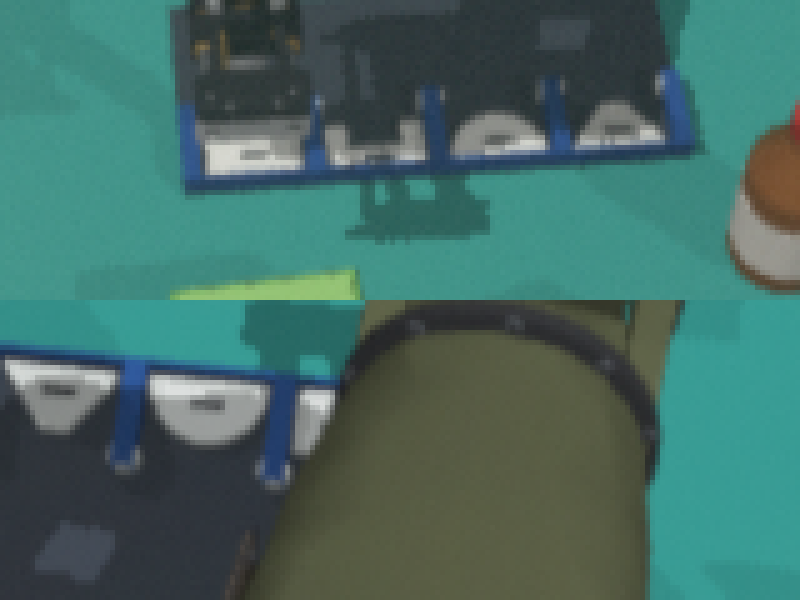

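The scene crop shows the closed fingers above the rect blade, near pixel (274,246). I'll go down to just above it.

Request:
{"name": "apply_moves", "arguments": {
  "moves": [
    [[0.0,0.0,0.05],[0,0,0],1],
    [[0.0,0.0,0.05],[0,0,0],1],
    [[0.0,0.0,0.05],[0,0,0],1]
  ]
}}

```text
clock: 2.2
eef_pos: [615.5, -120.0, 46.9]
eef_rot: [-3.141, -0.0, 1.403]
wrist_force: [-0.2, -0.1, 0.5]
finger_gap: 1.0
finger_force: 0.0
```

```bash
python3 -c "
from h import *
go([614.5,-117.5,31],1.411)"
```

```text
clock 2.2 pos [ 615.5 -120.    46.9] rot [-3.1406e+00 -1.0000e-04  1.4033e+00] F [-0.2 -0.1  0.5] gap 1.0 ff 0.0
  shift [ 0.009  -0.0056  0.0638] turn [-0.0003 -0.     -0.0024]
```

Request:
{"name": "apply_moves", "arguments": {
  "moves": [
    [[0.009,-0.006,0.03],[0,0,-0.002],1],
    [[0.009,-0.006,0.06],[0,0,-0.002],1],
    [[0.009,-0.006,0.064],[0,0,-0.002],1],
    [[0.009,-0.006,0.066],[0,0,-0.002],1],
    [[0.009,-0.006,0.068],[0,0,-0.002],1],
    [[0.009,-0.006,0.07],[0,0,-0.002],1],
    [[0.009,-0.006,0.072],[0,0,-0.002],1],
    [[0.009,-0.006,0.074],[0,0,-0.002],1],
    [[0.009,-0.006,0.076],[0,0,-0.002],1],
    [[0.009,-0.006,0.076],[0,0,-0.002],1]
  ]
}}

```text
clock: 3.03
eef_pos: [614.8, -117.5, 28.4]
eef_rot: [-3.142, -0.0, 1.41]
wrist_force: [-0.4, -0.0, -0.3]
finger_gap: 0.7
finger_force: 0.0
```

Request:
{"name": "apply_moves", "arguments": {
  "moves": [
    [[0,0,0.002],[0,0,0],1],
    [[0,0,0.004],[0,0,0],1],
    [[0,0,0.006],[0,0,0],1],
    [[0,0,0.008],[0,0,0],1],
    [[0,0,0.009],[0,0,0],1],
    [[0,0,0.01],[0,0,0],1],
    [[0,0,0.01],[0,0,0],1]
  ]
}}

```text
clock: 3.62
eef_pos: [615.0, -117.5, 26.3]
eef_rot: [3.141, 0.0, 1.41]
wrist_force: [-1.5, 0.5, 4.1]
finger_gap: 0.5
finger_force: 2.2
```

Request:
{"name": "apply_moves", "arguments": {
  "moves": [
    [[0,0,0.001],[0,0,0],1],
    [[0,0,0.002],[0,0,0],1],
    [[0,0,0.002],[0,0,0],1],
    [[0,0,0.002],[0,0,0],1]
  ]
}}

```text
clock: 3.95
eef_pos: [615.2, -117.6, 26.3]
eef_rot: [3.14, 0.0, 1.41]
wrist_force: [-1.9, 1.0, 8.8]
finger_gap: 0.5
finger_force: 4.2
```

Request:
{"name": "apply_moves", "arguments": {
  "moves": [
    [[0,0,0.001],[0,0,0],1],
    [[0,0,0.002],[0,0,0],1],
    [[0,0,0.003],[0,0,0],1],
    [[0,0,0.003],[0,0,0],1],
    [[0,0,0.003],[0,0,0],1]
  ]
}}

```text
clock: 4.37
eef_pos: [615.5, -117.7, 26.2]
eef_rot: [3.139, 0.0, 1.41]
wrist_force: [-3.1, 0.6, 13.9]
finger_gap: 0.5
finger_force: 6.9
```

Request:
{"name": "apply_moves", "arguments": {
  "moves": [
    [[0,-0.008,0],[0,0,0],1],
    [[0,-0.016,0],[0,0,0],1],
    [[0,-0.024,0],[0,0,0],1],
    [[0,-0.032,0],[0,0,0],1],
    [[0,-0.04,0],[0,0,0],1],
    [[0,-0.048,0],[0,0,0],1]
  ]
}}

```text
clock: 4.87
eef_pos: [604.4, -116.1, 26.2]
eef_rot: [3.137, 0.001, 1.41]
wrist_force: [3.4, -1.8, 9.3]
finger_gap: 0.6
finger_force: 4.6
```

Request:
{"name": "apply_moves", "arguments": {
  "moves": [
    [[0,0,0.001],[0,0,0],1],
    [[0,0,0.002],[0,0,0],1],
    [[0,0,0.003],[0,0,0],1],
    [[0,0,0.003],[0,0,0],1]
  ]
}}

```text
clock: 5.2
eef_pos: [604.2, -116.1, 26.2]
eef_rot: [3.138, 0.001, 1.41]
wrist_force: [-2.7, -1.0, 18.8]
finger_gap: 0.5
finger_force: 9.4
```

```bash
python3 -c "
from h import *
go([605,-117.5,26],1.411)
a=viewer.camera('scene')
o=cv2.resize(a[210:260,250:370],(780,325),interpolation=3)
cv2.imwrite('pics/c3.png',o)"
```

```text
clock 5.2 pos [ 604.2 -116.1   26.2] rot [3.1378e+00 6.0000e-04 1.4099e+00] F [-2.7 -1.  18.8] gap 0.5 ff 9.4
  shift [-0.0051  0.004   0.0008] turn [ 0.0012  0.0002 -0.0003]
```

View pics/c3.png

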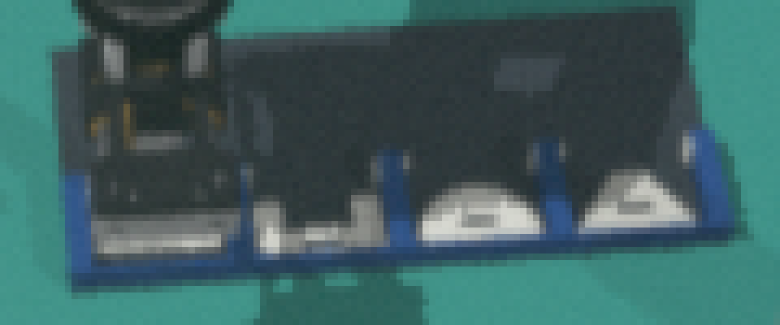

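The gap between blade and back wall has widened, so the blade is following. I'll keep drawing with a slightly lighter press.

Request:
{"name": "apply_moves", "arguments": {
  "moves": [
    [[0,-0.008,-0.0005],[0,0,0],1],
    [[0,-0.016,-0.0005],[0,0,0],1],
    [[0,-0.024,-0.0005],[0,0,0],1],
    [[0,-0.032,-0.0005],[0,0,0],1],
    [[0,-0.04,-0.0005],[0,0,0],1],
    [[0,-0.048,-0.0005],[0,0,0],1]
  ]
}}

```text
clock: 5.75
eef_pos: [593.0, -114.1, 26.2]
eef_rot: [3.136, 0.001, 1.41]
wrist_force: [3.9, -0.8, 13.8]
finger_gap: 0.4
finger_force: 6.8
```

Request:
{"name": "apply_moves", "arguments": {
  "moves": [
    [[0,-0.008,0.0005],[0,0,0],1],
    [[0,-0.016,0.0005],[0,0,0],1],
    [[0,-0.024,0.0005],[0,0,0],1],
    [[0,-0.032,0.0005],[0,0,0],1],
    [[0,-0.04,0.0005],[0,0,0],1],
    [[0,-0.048,0.0005],[0,0,0],1]
  ]
}}

```text
clock: 6.25
eef_pos: [581.3, -112.3, 26.2]
eef_rot: [3.135, 0.0, 1.41]
wrist_force: [3.9, -0.7, 14.8]
finger_gap: 0.4
finger_force: 7.3
```

Request:
{"name": "apply_moves", "arguments": {
  "moves": [
    [[0,-0.008,0.0003],[0,0,0],1],
    [[0,-0.016,0.0003],[0,0,0],1],
    [[0,-0.024,0.0003],[0,0,0],1],
    [[0,-0.032,0.0003],[0,0,0],1],
    [[0,-0.04,0.0003],[0,0,0],1],
    [[0,-0.048,0.0003],[0,0,0],1],
    [[0,-0.056,0.0003],[0,0,0],1],
    [[0,-0.064,0.0003],[0,0,0],1]
  ]
}}

```text
clock: 6.92
eef_pos: [565.6, -109.7, 26.2]
eef_rot: [3.135, 0.001, 1.41]
wrist_force: [3.8, -0.6, 16.3]
finger_gap: 0.5
finger_force: 8.0
```

```bash
python3 -c "
from h import *
go([605,-117.5,26],1.411)
a=viewer.camera('scene')
o=cv2.resize(a[200:260,250:370],(780,390),interpolation=3)
cv2.imwrite('pics/c4.png',o)"
```

```text
clock 6.92 pos [ 565.6 -109.7   26.2] rot [3.1352e+00 5.0000e-04 1.4099e+00] F [ 3.8 -0.6 16.3] gap 0.5 ff 8.0
  shift [-0.0056  0.1604  0.0018] turn [ 0.002   0.0002 -0.0003]
```

View pics/c4.png

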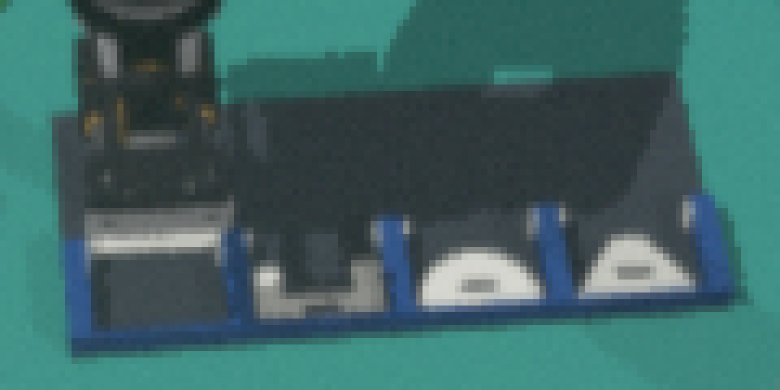

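The blade is following and its back edge is near the divider ends. About 30 mm to go.

Request:
{"name": "apply_moves", "arguments": {
  "moves": [
    [[0,-0.01,-0.0005],[0,0,0],1],
    [[0,-0.02,-0.0005],[0,0,0],1],
    [[0,-0.03,-0.0005],[0,0,0],1],
    [[0,-0.04,-0.0005],[0,0,0],1],
    [[0,-0.05,-0.0005],[0,0,0],1],
    [[0,-0.06,-0.0005],[0,0,0],1],
    [[0,-0.07,-0.0005],[0,0,0],1],
    [[0,-0.08,-0.0005],[0,0,0],1],
    [[0,-0.09,-0.0005],[0,0,0],1],
    [[0,-0.1,-0.0005],[0,0,0],1],
    [[0,-0.11,-0.0005],[0,0,0],1],
    [[0,-0.115,-0.0005],[0,0,0],1]
  ]
}}

```text
clock: 7.97
eef_pos: [537.2, -105.1, 26.2]
eef_rot: [3.135, 0.001, 1.41]
wrist_force: [4.0, -1.0, 17.2]
finger_gap: 0.4
finger_force: 7.8
```

Request:
{"name": "apply_moves", "arguments": {
  "moves": [
    [[0,0,-0.004],[0,0,0],1],
    [[0,0,-0.012],[0,0,0],1],
    [[0,0,-0.05],[0,0,0],1],
    [[0,0,-0.15],[0,0,0],0.4],
    [[0,0,-0.3],[0,0,0],0.4],
    [[0,-0.4,-0.5],[0,0,0],0.4],
    [[0,-0.4,-0.5],[0,0,0],0.4],
    [[0,-0.4,-0.5],[0,0,0],0.4],
    [[0,-0.4,-0.5],[0,0,0],0.4]
  ]
}}

```text
clock: 8.72
eef_pos: [434.0, -88.0, 151.7]
eef_rot: [3.139, 0.0, 1.41]
wrist_force: [-0.9, 0.2, 1.1]
finger_gap: 37.3
finger_force: 0.0
```

```bash
python3 -c "
from h import *
go([537,-105,60],1.411)
a=viewer.camera('scene');b=viewer.camera('top')
o=np.zeros((600,800,3),np.uint8)
o[:300]=cv2.resize(a[200:260,240:400],(800,300),interpolation=3)
o[300:]=cv2.resize(b[160:220,190:350],(800,300),interpolation=3)
cv2.imwrite('pics/a5.png',a);cv2.imwrite('pics/b5.png',b);cv2.imwrite('pics/c5.png',o)
for n,im in(('scene',a),('top',b)):
    hsv=cv2.cvtColor(im,cv2.COLOR_BGR2HSV);m=((hsv[...,1]<60)&(hsv[...,2]>150)).astype(np.uint8)*255
    cs,_=cv2.findContours(m,0,cv2.CHAIN_APPROX_NONE)
    for c in cs:
        w=pix2w(n,c[:,0,:],9)[:,:2].astype(np.float32);r=cv2.minAreaRect(w)
        if 480<r[0][0]<600 and -200<r[0][1]<0 and cv2.contourArea(c)>40: print(n,c.mean((0,1)),r)
"
```

```text
clock 8.72 pos [434.  -88.  151.7] rot [3.1391e+00 4.0000e-04 1.4100e+00] F [-0.9  0.2  1.1] gap 37.3 ff 0.0
  shift [-0.0009  0.4168  0.3678] turn [ 0.0008  0.0001 -0.0003]
scene [271.81632653 226.26530612] ((534.6611938476562, -105.03201293945312), (60.419036865234375, 33.04813766479492), 76.16287231445312)
```

View pics/c5.png

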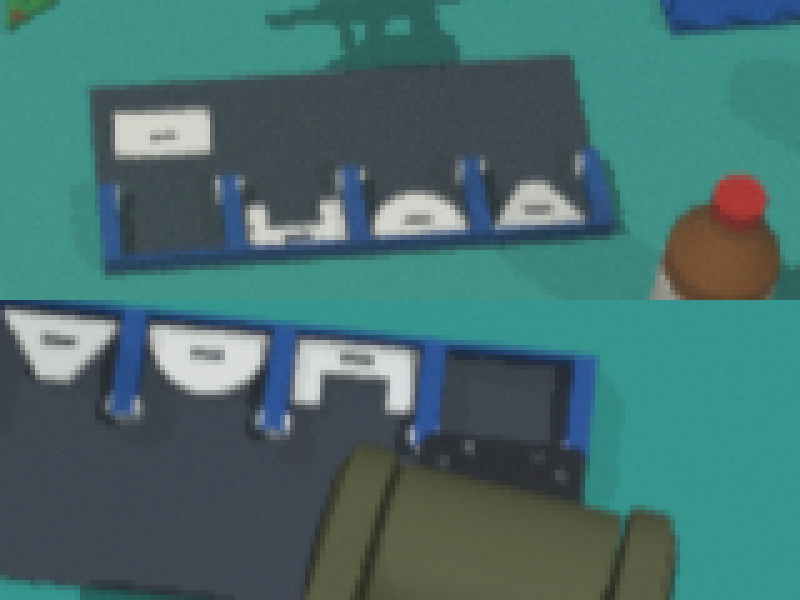

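The rect lies clear of the dividers on the apron, at scene crop (162,133), roughly world (535,-105), and the other three blades are still in their pockets. I'll move over it and go down to grasp.

Request:
{"name": "apply_moves", "arguments": {
  "moves": [
    [[0,0.411,0.2],[0,0,0],0.42],
    [[0,0.411,0.25],[0,0,0],0.42],
    [[0,0.411,0.3],[0,0,0],0.42],
    [[0,0.411,0.4],[0,0,0],0.42],
    [[0,0.411,0.44],[0,0,0],0.42],
    [[0,0.411,0.44],[0,0,0],0.42],
    [[0,0.411,0.44],[0,0,0],0.42]
  ]
}}

```text
clock: 9.4
eef_pos: [537.6, -104.9, 39.2]
eef_rot: [-3.141, -0.0, 1.41]
wrist_force: [0.2, 0.6, 0.6]
finger_gap: 54.7
finger_force: 0.0
```

```bash
python3 -c "
from h import *
go([535.5,-105,21.3],1.411)"
```

```text
clock 9.4 pos [ 537.6 -104.9   39.2] rot [-3.1406e+00 -1.0000e-04  1.4100e+00] F [0.2 0.6 0.6] gap 54.7 ff 0.0
  shift [-0.0016 -0.0083  0.0715] turn [-0.0003 -0.     -0.0003]
```

Request:
{"name": "apply_moves", "arguments": {
  "moves": [
    [[-0.001,-0.006,0.02],[0,0,0],0.42],
    [[-0.001,-0.006,0.04],[0,0,0],0.42],
    [[-0.001,-0.006,0.052],[0,0,0],0.42],
    [[-0.001,-0.006,0.056],[0,0,0],0.42],
    [[-0.001,-0.006,0.06],[0,0,0],0.42],
    [[-0.001,-0.006,0.06],[0,0,0],0.42]
  ]
}}

```text
clock: 9.9
eef_pos: [536.3, -105.0, 24.1]
eef_rot: [3.141, 0.0, 1.41]
wrist_force: [-0.7, -1.0, 0.9]
finger_gap: 54.4
finger_force: 0.0
```

Request:
{"name": "apply_moves", "arguments": {
  "squeeze": 15,
  "moves": [
    [[0,0,0.002],[0,0,0],0.42],
    [[0,0,0.005],[0,0,0],0.42],
    [[0,0,0.008],[0,0,0],0.42],
    [[0,0,0.011],[0,0,0],0.42],
    [[0,0,0.011],[0,0,0],0.42],
    [[0,0,0.011],[0,0,0],0.5],
    [[0,0,0.011],[0,0,0],0.55],
    [[0,0,0.011],[0,0,0],0.6],
    [[0,0,0.011],[0,0,0],0.65],
    [[0,0,0.011],[0,0,0],0.7],
    [[0,0,0.011],[0,0,0],0.75],
    [[0,0,0.011],[0,0,0],0.75]
  ]
}}

```text
clock: 10.9
eef_pos: [536.3, -105.0, 21.3]
eef_rot: [3.142, 0.0, 1.41]
wrist_force: [-0.1, -0.7, 0.9]
finger_gap: 33.7
finger_force: 15.0
```

Gripped at a 33.7 mm gap with 15 N. I'll lift it and carry it toward the tray.

Request:
{"name": "apply_moves", "arguments": {
  "moves": [
    [[0,0,-0.01],[0,0,0],0.75],
    [[0,0,-0.04],[0,0,0],0.75],
    [[0,0,-0.1],[0,0,0],0.75],
    [[0,0,-0.2],[0,0,0],0.75],
    [[0.08,-0.04,-0.3],[0,0,0],0.75],
    [[0.18,-0.09,-0.38],[0,0,0],0.75],
    [[0.28,-0.14,-0.38],[0,0,0],0.75],
    [[0.38,-0.19,-0.38],[0,0,0],0.75],
    [[0.48,-0.24,-0.38],[0,0,0],0.75],
    [[0.58,-0.29,-0.38],[0,0,0],0.75],
    [[0.68,-0.34,-0.38],[0,0,0],0.75],
    [[0.78,-0.39,-0.38],[0,0,0],0.75]
  ]
}}

```text
clock: 11.9
eef_pos: [470.8, 104.3, 117.0]
eef_rot: [3.141, -0.0, 1.41]
wrist_force: [0.1, -0.2, -0.9]
finger_gap: 34.1
finger_force: 15.0
```

```bash
python3 -c "
from h import *
go([397,336,60],1.43)"
```

```text
clock 11.9 pos [470.8 104.3 117. ] rot [ 3.1408e+00 -2.0000e-04  1.4099e+00] F [ 0.1 -0.2 -0.9] gap 34.1 ff 15.0
  shift [ 0.8675 -0.4399  0.2279] turn [ 0.0002 -0.0001 -0.0064]
```

Request:
{"name": "apply_moves", "arguments": {
  "moves": [
    [[0.1,-0.05,0],[0,0,-0.006],0.75],
    [[0.22,-0.11,0],[0,0,-0.006],0.75],
    [[0.34,-0.17,0],[0,0,-0.006],0.75],
    [[0.46,-0.23,0],[0,0,-0.006],0.75],
    [[0.58,-0.29,0],[0,0,-0.006],0.75],
    [[0.7,-0.355,0],[0,0,-0.006],0.75],
    [[0.8,-0.405,0],[0,0,-0.006],0.75],
    [[0.868,-0.44,0],[0,0,-0.006],0.75],
    [[0.868,-0.44,0.07],[0,0,-0.006],0.75],
    [[0.868,-0.44,0.15],[0,0,-0.006],0.75],
    [[0.868,-0.44,0.2],[0,0,-0.006],0.75],
    [[0.868,-0.44,0.2],[0,0,-0.006],0.75]
  ]
}}

```text
clock: 12.9
eef_pos: [396.4, 334.3, 64.5]
eef_rot: [-3.139, 0.002, 1.429]
wrist_force: [0.1, 0.5, -0.7]
finger_gap: 34.0
finger_force: 15.0
```

```bash
python3 -c "
from h import *
b=viewer.camera('scene');c=viewer.camera('top')
go([397,336,23],1.43)
u,v=w2pix('scene',[[440,330,9]])[0].astype(int);u2,v2=w2pix('top',[[440,330,9]])[0].astype(int)
o=np.zeros((600,800,3),np.uint8)
o[:600,:400]=cv2.resize(b[v-60:v+60,u-40:u+40],(400,600),interpolation=3)
o[:600,400:]=cv2.resize(c[v2-60:v2+60,u2-40:u2+40],(400,600),interpolation=3)
cv2.imwrite('pics/c6.png',o)"
```

```text
clock 13.0 pos [397.6 335.   66.9] rot [ 3.1416e+00 -1.0000e-04  1.4288e+00] F [-0.4  0.4 -0.5] gap 33.4 ff 15.0
  shift [ 0.0037 -0.0028  0.1757] turn [ 0.     -0.     -0.0004]
```

View pics/c6.png

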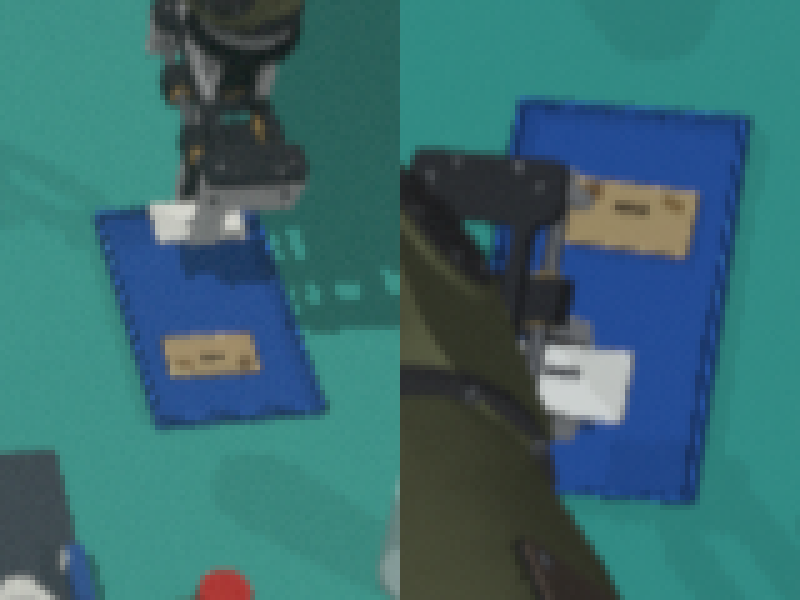

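The blade is held level over the empty half of the tray, and the sample hasn't moved. I'll lower it.

Request:
{"name": "apply_moves", "arguments": {
  "moves": [
    [[0,0,0.04],[0,0,0],0.75],
    [[0,0,0.08],[0,0,0],0.75],
    [[0,0,0.11],[0,0,0],0.75],
    [[0,0,0.135],[0,0,0],0.75],
    [[0,0,0.15],[0,0,0],0.75],
    [[0,0,0.16],[0,0,0],0.75],
    [[0,0,0.163],[0,0,0],0.75],
    [[0,0,0.166],[0,0,0],0.75],
    [[0,0,0.17],[0,0,0],0.75],
    [[0,0,0.17],[0,0,0],0.75],
    [[0,0,0.17],[0,0,0],0.75]
  ]
}}

```text
clock: 13.92
eef_pos: [397.5, 335.0, 23.9]
eef_rot: [3.141, -0.0, 1.429]
wrist_force: [0.1, 0.3, -0.7]
finger_gap: 33.8
finger_force: 15.0
```

Request:
{"name": "apply_moves", "arguments": {
  "moves": [
    [[0,0,0.002],[0,0,0],0.75],
    [[0,0,0.004],[0,0,0],0.75],
    [[0,0,0.006],[0,0,0],0.75],
    [[0,0,0.008],[0,0,0],0.75],
    [[0,0,0.01],[0,0,0],0.75],
    [[0,0,0.011],[0,0,0],0.75],
    [[0,0,0.011],[0,0,0],0.75]
  ]
}}

```text
clock: 14.5
eef_pos: [397.5, 335.0, 21.2]
eef_rot: [3.142, -0.0, 1.429]
wrist_force: [-1.2, -0.5, 4.3]
finger_gap: 33.6
finger_force: 15.0
```

Force 4.3 N: the blade is on the tray floor. I'll release slowly, opening only part way, and lift.

Request:
{"name": "apply_moves", "arguments": {
  "moves": [
    [[0,0,0],[0,0,0],0.62],
    [[0,0,0],[0,0,0],0.6],
    [[0,0,0],[0,0,0],0.56],
    [[0,0,0],[0,0,0],0.52],
    [[0,0,0],[0,0,0],0.52],
    [[0,0,0],[0,0,0],0.52],
    [[0,0,-0.02],[0,0,0],0.52],
    [[0,0,-0.06],[0,0,0],0.52],
    [[0,0,-0.15],[0,0,0],0.52],
    [[0,0,-0.3],[0,0,0],0.52],
    [[0,0,-0.45],[0,0,0],0.52],
    [[0,0,-0.5],[0,0,0],0.52]
  ]
}}

```text
clock: 15.5
eef_pos: [398.7, 335.9, 152.1]
eef_rot: [3.136, -0.005, 1.429]
wrist_force: [0.8, 0.5, 0.9]
finger_gap: 45.3
finger_force: 0.0
```

Request:
{"name": "apply_moves", "arguments": {
  "moves": [
    [[-0.6,0,0],[0,0,0],0.52],
    [[-0.6,0,0],[0,0,0],0.52],
    [[-0.6,0,0],[0,0,0],0.52],
    [[-0.6,0,0],[0,0,0],0.52],
    [[-0.6,0,0],[0,0,0],0.52],
    [[-0.6,0,0],[0,0,0],0.52]
  ]
}}

```text
clock: 16.0
eef_pos: [376.5, 185.8, 147.2]
eef_rot: [3.14, -0.001, 1.427]
wrist_force: [-0.2, 0.2, 0.3]
finger_gap: 45.2
finger_force: 0.0
```

```bash
python3 -c "
from h import *
b=viewer.camera('scene');c=viewer.camera('top')
go([397,336,23],1.43)
u,v=w2pix('scene',[[440,330,9]])[0].astype(int);u2,v2=w2pix('top',[[440,330,9]])[0].astype(int)
o=np.zeros((600,800,3),np.uint8)
o[:600,:400]=cv2.resize(b[v-60:v+60,u-40:u+40],(400,600),interpolation=3)
o[:600,400:]=cv2.resize(c[v2-60:v2+60,u2-40:u2+40],(400,600),interpolation=3)
cv2.imwrite('pics/c7.png',o)"
```

```text
clock 16.1 pos [376.6 187.  146.7] rot [ 3.1406e+00 -7.0000e-04  1.4289e+00] F [-0.3  0.6 -0.6] gap 44.9 ff 0.0
  shift [ 0.6012 -0.0039  0.495 ] turn [ 0.0003 -0.0002 -0.0004]
```

View pics/c7.png

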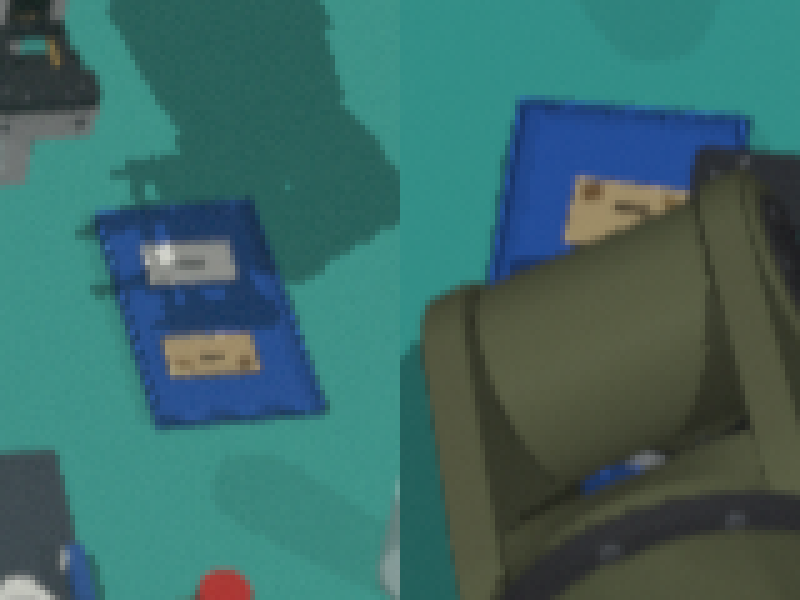

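The scene view shows the new white rect flat in the blue tray at crop (190,262). The sample is untouched beside it at (212,355), and the gripper is clear of both.

```bash
python3 -c "
from cell import manip
print(manip.sign_off())"
```

```text
the job is handed in; nothing more can be done
None
```

The new white rect blade lies flat in the blue tray beside the sample; I drew it out with a press of up to about 19 N, set it down without dropping it, and handed the job in at about 16 s.

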